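# Turn the specimen wheel and swing the magnifier over it

## Task

With a fingertip, push the specimen wheel round by its arms until the shallow round dish stands centred over the lamp window, and then push the magnifier arm across until its lens is centred over the dish. Only push: do not lift the wheel off its spindle, and leave the loose things around it where they are.

Things in the scene. Friction and masses are not known exactly. Their poses are not given: they have to be found in the camera images.
- hub (a point): Point on the upright axis of the specimen wheel, at mid-height of its arms, 47 mm above the table. Hub 48 mm across, top 62 mm above the table. The wheel turns both ways without a stop, stays where it is left, and needs about 1 N at mid-arm; it only sits on its spindle and could be lifted off. Under it: a round foot 100 mm across, 12 mm high, and a bar 10 mm high from it to the lamp
- spoke_mid (a point): Middle of the wheel arm opposite the dish (48 mm from the axis). The wheel has four equal straight arms at right angles, 14 mm wide, 14 mm thick (40 to 54 mm above the table), bare from 24 to 72 mm from the axis, each ending in a square tray 46 mm wide centred 95 mm from the axis
- dish (a point): Centre of the shallow round dish, 42 mm across, 10 mm high, fixed on its tray 95 mm from the wheel's axis; the point is 59 mm above the table. The other trays carry, fixed: a quarter turn anticlockwise (from above) a thin flat slide; opposite, an upright capped vial (the tallest, top 82 mm above the table); a quarter turn clockwise, a square box 28 mm wide
- lamp (a point): Centre of the lamp window: a white disc 38 mm across in a low black round housing 48 mm across, fixed under the path of the trays, 95 mm from the wheel's axis, 18.5 mm above the table. At the start the dish is at least 0.7 rad from it, either way
- post (a point): Axis of the magnifier's fixed upright steel post beside the wheel, at mid-thickness of the magnifier's bar (120 mm above the table); the post ends 130 mm and the bar's collar (30 mm across) 132 mm above the table
- bar_mid (a point): Middle of the magnifier's straight bar, 50 mm from the post; the bar is 14 mm wide and 12 mm thick (114 to 126 mm above the table), bare from 15 to 84 mm from the post, and needs about 1.6 N here to swing. Nothing on the wheel reaches up to it
- lens (a point): Centre of the magnifier's round lens, 70 mm across over its rim, 119 mm from the post, 120 mm above the table. It swings level about the post, starts 0.85 to 1.25 rad anticlockwise (from above) of the direction from post to lamp, can go 0.5 rad clockwise past it, and stays where it is left
- vial_a: loose capped vial, 24 mm across, 48 mm tall, standing; origin under its centre. Bystander
- vial_b: a second vial like vial_a. Bystander
- slide_box: loose small square box, 41 x 41 x 30 mm; origin under its centre. Bystander
- loupe: loose hand magnifying glass lying flat, 8 mm thick, ring 64 mm across, handle reaching 100 mm to its -x; origin under the ring's centre. Bystander
- phone: loose phone lying flat, 75 x 150 x 9 mm; origin under its centre. Bystander
- eraser: loose eraser, 45 x 22 x 13 mm; origin under its centre. Bystander
- jar: loose closed jar, 52 mm across, 65 mm tall; origin under its centre. Bystander

How it is judged (in metres and radians):
On the way, in this order (a step that is already met when the one before it is completed fails the run):
1. the dish rests over the lamp window (horizontal distance between dish and lamp below 0.01 m), for 0.4 s.
2. the lens rests over the dish (horizontal distance between lens and dish below 0.012 m and horizontal distance between dish and lamp below 0.01 m), for 0.4 s.
At the end, for the whole second after the job is handed in: The dish's centre is within 10 mm of the lamp window's centre and the lens's centre within 12 mm of the dish's centre, both seen from above; the wheel sits down on its spindle (all of step 2 and height (world z) of dish below 0.063 m); the robot touches nothing.
It fails at once if the wheel is lifted (10 mm) (height (world z) of dish above 0.069 m).
It fails at once if a loose bystander is moved more than 15 mm (distance of any of vial_a, vial_b, slide_box, loupe, phone, eraser, jar from where it was at the start of the episode above 0.015 m).
It also fails if it takes over 64 s, if anything falls off the work surface, if the arm or the gripper's body presses on something with over 40 N, if the wrist force passes 120 N, or if a joint passes its speed limit or range.

## Robot

A 6-joint arm with a two-finger parallel gripper is mounted at the origin on the work surface. World frame = base frame: x ahead of the robot, y to its left, z up, the work surface at z = 0. Lengths are in m, angles in degrees, forces in N, time in s.
With the tool pointing down it reaches from about 0.4 to 0.825 m from the base axis. Payload 7 kg.
Tool frame: the origin (TCP) lies at the very end of the fingers, on their centre line; the grasp point (between the pads) lies 19 mm behind it; z points along the fingers, y is the line along which they close (so a half turn about z gives the same grasp; the last joint's range is limited). The gripper opens to 88 mm and grips with 3 to 60 N. Pads are 19 mm wide; open, the fingers measure 130 mm over their backs; the gripper's body (78 mm by 193 mm) begins 47 mm behind the grasp point.
Start: joints at [-51.102, 20.546, 0.682, 0, -70.136, -16.507], TCP at [0.257, -0.624, 0.197] pointing down, gripper open.
Joint ranges: [-176.03, 176.03], [-82.01, 121.73], [-58.28, 71.71], [-173.87, 95.51], [-174.79, -0.11], [-173.66, 173.66]. Speed limits (degrees/s): [136.94, 136.94, 172.46, 180, 180, 180].

## Interface

Orientations are given as [roll, pitch, yaw] about the fixed x, y, z axes, in that order (R = Rz(yaw) Ry(pitch) Rx(roll)).
In Python, from plant import get_state, imaging, r, finder gives the robot as it stands.
- The arm moves only by the shell command python3 -m handwheel 'ROWS' [FORCE]. ROWS is JSON, a list of rows, each a list of 5 numbers: the closure, from 0 (fully open) to 1 (shut), then the shift along the world's x, y, z in cm, then the turn about the world's z in degrees. A call has 1 to 8 rows; each row is the pose to reach, as a shift and turn from the pose commanded when the call began; what a row does not reach only later rows make up. A row lasts 1/8 s, in which the tool goes at most 62.5 mm and 10.7 degrees, less where a joint would pass 70% of its speed; a pose out of reach is approached as far as the arm can. A call with a gripper value outside its range is refused whole. The fingers move at their own pace and stop on an object; FORCE is the grip in N (left out, the last holds). Time passes only in rows, so rows that repeat a pose let the fingers close. It gives the time, the measured TCP pose, the force, the opening and the grip force at its end, in the units of the state.
- get_state(): the state, without advancing time (a new reading comes with each control period).
- imaging.capture(name): name is "scene" or "top" or "wrist"; returns (picture, depth): 480x640x3 uint8, red, green, blue; 480x640 float32, m along the optical axis (not along the pixel's ray), 0 where there is no reading.
- imaging.get_calibration(name): a dict with "fx", "fy", "cx", "cy" (pixels), "rvec" (rotation vector, rad) and "tvec" (3), from world to camera coordinates, as OpenCV has them; the wrist camera has in their place "hand_eye" (4x4, takes a point from camera to tool coordinates, whose origin is the TCP and whose axes are the flange's). Camera axes: x right, y down, z forward; pixel columns grow to the right and rows downward; lengths in m; the calibration is good to about 2 mm. The wrist camera is an equidistant fisheye: a pixel r from the principal point sees the ray r / f radians off the axis. A picture is of the moment at which its call begins: read the wrist's pose just before it. get_calibration takes no time and is no camera call.
- r.close_job(): hands the job in; it is judged then, once.
Trained networks look in the newest picture that a camera, given by its name, has taken for a name from the list of things; names that differ only in an ending like _2 or _b are one class to them, and where a whole thing is asked for, a point or a joint stands for the part that bears it (a point fixed in the world has none). Each returns a list of dicts, best first, with "p" (0 to 1); they miss things now and then, are a little off and sometimes report something else, mostly with a low value. They report only what shows in the picture. A call takes as long as a camera call.
- finder.cut_out(camera, query): "region" (480x640 bool, what is visible of it) and "pixel" ([column, row] in pixels, amid what is visible of it).
The state is a dict: "time_s": time; "joints": joint angles; "qd": joint speeds; "joint_torque": joint torques, N m; "tcp_pos": TCP position; "eef_rot": TCP orientation; "contact_force": force on the tool from outside, world axes, zero at the start; "moment": the same for the moment, N m; "gripper_width": finger opening in m; "gripper_force": force on a finger pad.
Only numpy, scipy, OpenCV 4.12 (cv2) and the standard library are available. Lean on these libraries where they do the work, as an engineer would, in place of code of your own. Each camera call takes 0.05 s, during which the arm holds its last target. There are 200 camera calls.

## Working session

There is one attempt and no reset: what is moved stays moved. The work goes in short steps, Python scripts to look and compute and a shell command to move; the robot and the scene stay as the last step left them, time stands still between calls to the robot, and variables do not carry over. Pictures are saved under pics/ and viewed, at most 10 in all, crops included, and the job is handed in when it is done.

```bash
mkdir -p pics; ls
cat > h.py <<'E'
import numpy as np, cv2
from plant import get_state, imaging, r, finder
def cal(n):
    c=imaging.get_calibration(n); K=np.array([[c['fx'],0,c['cx']],[0,c['fy'],c['cy']],[0,0,1.]])
    R=cv2.Rodrigues(np.array(c['rvec'],float))[0]; return K,R,np.array(c['tvec'],float).ravel()
def at_z(n,px,z):
    K,R,t=cal(n); d=R.T@np.linalg.solve(K,[px[0],px[1],1]); o=-R.T@t
    return o+d*(z-o[2])/d[2]
def proj(n,p):
    K,R,t=cal(n); q=K@(R@np.array(p)+t); return q[:2]/q[2]
def cloud(n,dep):
    K,R,t=cal(n); v,u=np.mgrid[:480,:640]; p=np.linalg.inv(K)@np.stack([u*dep,v*dep,dep]).reshape(3,-1)
    return (R.T@(p-t[:,None])).T.reshape(480,640,3)
E
python3 - <<'E'
from h import *
for n in ("top","scene"):
    im,d=imaging.capture(n); cv2.imwrite(f"pics/{n}0.png",im[:,:,::-1]); np.save(n+"0.npy",d)
Z=dict(hub=.062,dish=.064,lamp=.0185,post=.132,lens=.12,bar_mid=.126,spoke_mid=.054)
for n in ("top",):
    for q in Z:
        for o in finder.cut_out(n,q)[:2]:
            print(n,q,round(o['p'],2),np.round(o['pixel']),at_z(n,o['pixel'],Z[q]).round(3),o['region'].sum())
print(get_state()['time_s'])
E
```

```text
pics
top hub 0.67 [290. 247.] [0.546 0.051 0.062] 2357
top hub 0.36 [454. 219.] [ 0.608 -0.326  0.062] 495
top dish 0.59 [291. 251.] [0.539 0.049 0.064] 2479
top lamp 0.87 [318. 238.] [ 0.574 -0.013  0.018] 5770
top lamp 0.61 [377. 228.] [ 0.596 -0.153  0.018] 1117
top post 0.86 [317. 238.] [ 0.557 -0.009  0.132] 5484
top post 0.71 [241. 297.] [0.433 0.153 0.132] 102
top lens 0.86 [376. 226.] [ 0.583 -0.139  0.12 ] 1188
top lens 0.7 [291. 176.] [0.697 0.046 0.12 ] 316
top bar_mid 0.76 [377. 230.] [ 0.574 -0.14   0.126] 1108
top spoke_mid 0.61 [294. 250.] [0.543 0.043 0.054] 2489
0.45
```

View pics/top0.png

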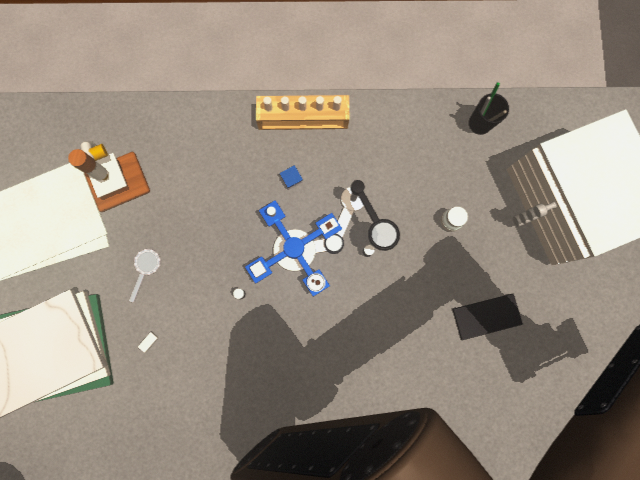

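View pics/scene0.png

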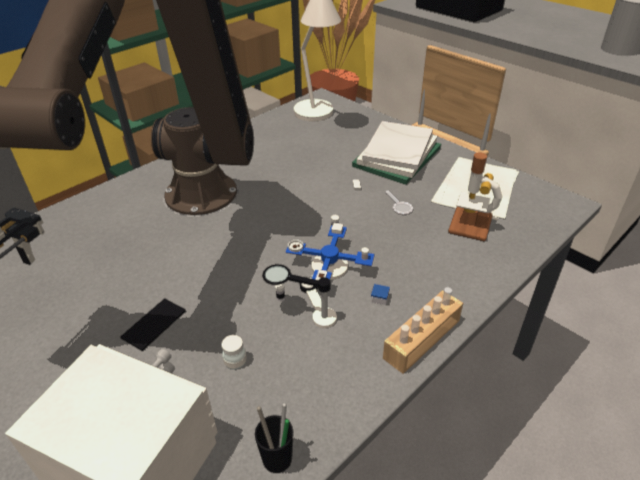

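The top picture has +x up and +y left. The hub is at about (293,247), the dish with specks at (316,283), the slide tray at (329,225), the lamp at (334,243), the post at (358,187) and the lens at (384,235). The dish has to turn anticlockwise by about 60°.

Run:
```python
from h import *
im=cv2.imread("pics/top0.png"); d=np.load("top0.npy"); P=cloud("top",d)
hsv=cv2.cvtColor(im,cv2.COLOR_BGR2HSV)
blue=(hsv[...,0]>100)&(hsv[...,0]<130)&(hsv[...,1]>120)&(hsv[...,2]>60)
n,l,s,c=cv2.connectedComponentsWithStats(blue.astype(np.uint8))
for i in range(1,n):
    if s[i,4]>60: print(s[i],c[i])
for px,z in [((293,247),.062),((316,283),.064),((334,243),.0185),((358,187),.132),((384,235),.12),((271,212),.082),((258,269),.07),((329,225),.055)]:
    print(px,at_z("top",px,z).round(4),P[px[1],px[0]].round(3))
o=im[160:310,225:425]; cv2.imwrite("pics/c0.png",cv2.resize(o,None,fx=4,fy=4,interpolation=cv2.INTER_CUBIC))
```

```text
[280 166  22  21 275] [290.58181818 176.12727273]
[ 245  201   97   82 1583] [289.23183828 241.60707517]
(293, 247) [0.5473 0.0444 0.062 ] [0.547 0.044 0.063]
(316, 283) [ 0.4646 -0.0066  0.064 ] [ 0.464 -0.007  0.067]
(334, 243) [ 0.5611 -0.0513  0.0185] [ 0.562 -0.051  0.014]
(358, 187) [ 0.6679 -0.1007  0.132 ] [ 0.669 -0.101  0.129]
(384, 235) [ 0.563  -0.1555  0.12  ] [ 0.563 -0.155  0.122]
(271, 212) [0.6251 0.0926 0.082 ] [0.625 0.093 0.083]
(258, 269) [0.4976 0.1232 0.07  ] [0.498 0.123 0.07 ]
(329, 225) [ 0.5981 -0.0388  0.055 ] [ 0.597 -0.039  0.06 ]
```

View pics/c0.png

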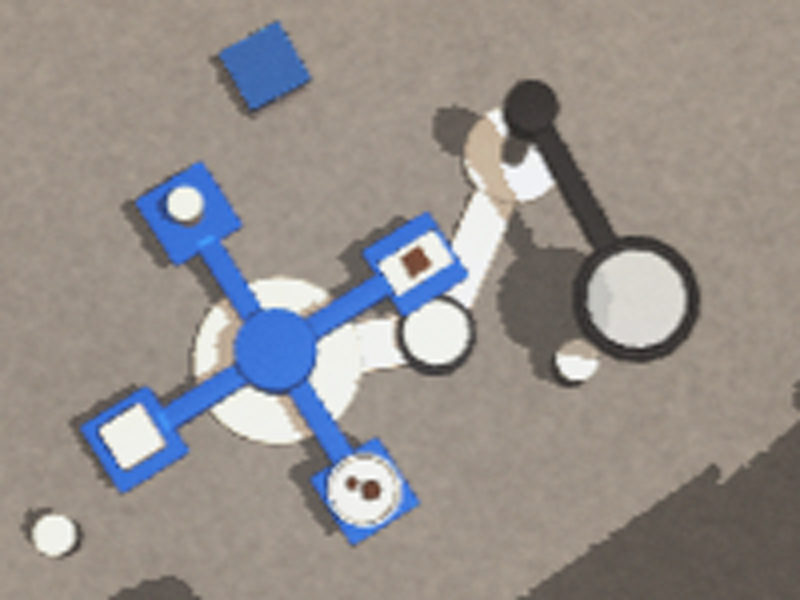

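The crop gives the hub at (293.8,247.5), dish (316.3,282.5), lamp (334,243.5), post (357.5,186.5) and lens (384,234.5). The radii come out at about 94, 95 and 119 mm, which matches the given sizes.

I'll push the vial arm (opposite the dish) anticlockwise, which is well clear of the magnifier.

```bash
cat > geo.py <<'E'
from h import *
Pt=lambda px,z: at_z("top",px,z)[:2]
hub=Pt((293.75,247.5),.062); dish=Pt((316.25,282.5),.064); lamp=Pt((334,243.5),.0185); post=Pt((357.5,186.5),.132); lens=Pt((384,234.5),.12)
ang=lambda v: np.degrees(np.arctan2(v[1],v[0]))
E
python3 - <<'E'
from geo import *
from scipy.spatial.transform import Rotation as Ro
s=get_state(); print(s)
R=Ro.from_euler('xyz',s['eef_rot'],degrees=True).as_matrix(); print('tool y',ang(R[:2,1]))
for a in ('hub','dish','lamp','post','lens'): print(a,globals()[a].round(4))
print([np.linalg.norm(x).round(4) for x in (dish-hub,lamp-hub,lens-post,lamp-post)],ang(dish-hub),ang(lamp-hub),ang(lens-post),ang(lamp-post))
a=np.radians(ang(dish-hub)+180); u=np.array([np.cos(a),np.sin(a)]); v=np.array([u[1],-u[0]])
e=hub+.048*u+.038*v; print('entry',e, (e-np.array(s['tcp_pos'])[:2])*100, 'v ang',ang(v))
E
```

```text
{'time_s': 0.45, 'joints': array([-5.11009723e+01,  2.05507239e+01,  6.79534824e-01, -2.37331242e-03,
       -7.01363493e+01, -1.65060610e+01]), 'qd': array([-0.0458719 ,  0.01236227, -0.02848963,  0.00797617, -0.0233678 ,
       -0.06662544]), 'joint_torque': array([ 4.43831432e-04, -5.81717384e+01,  2.92996001e+01,  6.99540451e+00,
        1.14576129e-02, -5.65770313e-05]), 'tcp_pos': array([ 0.25710477, -0.62405764,  0.19728604]), 'eef_rot': array([ 1.79992138e+02, -1.76002708e-06, -1.57607840e+02]), 'contact_force': array([-0.21886149,  0.21269877,  0.42980762]), 'moment': array([-0.0075541, -0.047162 ,  0.0120984]), 'gripper_force': 0.0, 'gripper_width': 0.08775837179951965}
tool y 112.39216012306439
hub [0.5461 0.0427]
dish [ 0.4657 -0.0072]
lamp [ 0.56   -0.0512]
post [ 0.669  -0.0996]
lens [ 0.5641 -0.1555]
[np.float64(0.0946), np.float64(0.0949), np.float64(0.1188), np.float64(0.1193)] -148.2147196346143 -81.62403373834226 -151.928294165059 156.08555784898587
entry [0.60694008 0.03566093] [34.98353113 65.97185717] v ang -58.21471963461432
```

```bash
python3 -m handwheel '[[1,2.5,5,0,1],[1,5,9.5,0,2],[1,7.5,14,0,3],[1,10,19,0,4],[1,12.5,23.5,0,5],[1,15,28,0,6],[1,17.5,33,0,8],[1,20,37.5,0,9.4]]' 20; python3 -m handwheel '[[1,2.5,5,0,0],[1,5,9.5,0,0],[1,7.5,14,0,0],[1,10,19,0,0],[1,12.5,23.5,0,0],[1,15,28.5,0,0],[1,15,28.5,-3,0],[1,15,28.5,-3,0]]'
python3 - <<'E'
from h import *
im,d=imaging.capture("wrist"); cv2.imwrite("pics/w1.png",im[:,:,::-1]); s=get_state(); print(s['tcp_pos'],s['eef_rot'],s['gripper_width'],s['contact_force'],s['time_s'])
E
```

```text
time_s: 1.45
tcp_pos: [0.4578, -0.2474, 0.1978]
eef_rot: [-180.0, 0.0, -148.1]
contact_force: [0.1, -0.6, 0.3]
gripper_width: 0.013
gripper_force: 0.0
time_s: 2.45
tcp_pos: [0.6055, 0.0361, 0.1651]
eef_rot: [179.9, -0.3, -148.2]
contact_force: [-0.2, -0.5, 0.3]
gripper_width: 0.0002
gripper_force: 0.0
[0.6064218  0.03565231 0.16682717] [ 1.79985483e+02 -1.33680842e-01 -1.48189502e+02] 0.0005259448306222947 [-0.58885069 -0.31842729  0.80788692] 2.5
```

View pics/w1.png

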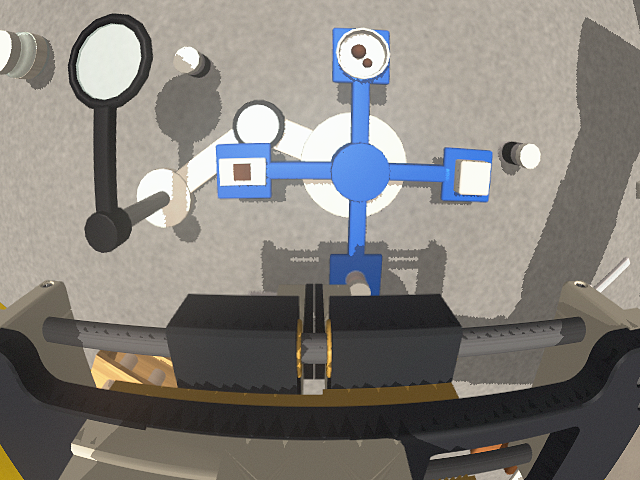

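The wrist view shows the closed fingertips entering between the vial arm (below) and the slide arm (left), with free space below them. I'll go down and work out the arc.

```bash
python3 -m handwheel '[[1,0,0,-4,0],[1,0,0,-8,0],[1,0,0,-10,0],[1,0,0,-12,0],[1,0,0,-12,0]]'
python3 - <<'E'
from geo import *
s=get_state(); print(s['tcp_pos'],s['contact_force'])
e=np.array([.607,.0357])
for th in (31.8,38,44,50,56,62,68,74,80,86,92,95,98.4):
    a=np.radians(th); u=np.array([np.cos(a),np.sin(a)]); v=np.array([u[1],-u[0]])
    print(th,round(th-31.8,1),((hub+.048*u+.028*v-e)*100).round(2))
E
```

```text
time_s: 3.12
tcp_pos: [0.6067, 0.035, 0.0474]
eef_rot: [180.0, -0.1, -148.3]
contact_force: [-0.6, 0.8, -0.1]
gripper_width: 0.0004
gripper_force: 0.0
[0.60674436 0.03497561 0.04744496] [-0.58751069  0.81064792 -0.12681987]
31.8 0.0 [-0.53  0.85]
38 6.2 [-0.58  1.45]
44 12.2 [-0.69  2.02]
50 18.2 [-0.86  2.58]
56 24.2 [-1.08  3.11]
62 30.2 [-1.36  3.62]
68 36.2 [-1.69  4.1 ]
74 42.2 [-2.07  4.54]
80 48.2 [-2.5   4.94]
86 54.2 [-2.96  5.29]
92 60.2 [-3.46  5.59]
95 63.2 [-3.72  5.72]
98.4 66.6 [-4.02  5.86]
```

```bash
python3 -m handwheel '[[1,-0.3,0.4,0,0],[1,-0.5,0.8,0,0],[1,-0.56,1.15,0,3],[1,-0.58,1.45,0,6.2],[1,-0.64,1.74,0,9.2],[1,-0.69,2.02,0,12.2],[1,-0.77,2.3,0,15.2],[1,-0.86,2.58,0,18.2]]'
python3 - <<'E'
from geo import *
for n in ("top",):
    im,d=imaging.capture(n); o=im[160:310,225:425,::-1]; cv2.imwrite("pics/c1.png",cv2.resize(o,None,fx=3,fy=3,interpolation=cv2.INTER_CUBIC))
E
```

```text
time_s: 4.12
tcp_pos: [0.5988, 0.0623, 0.0484]
eef_rot: [-180.0, 0.1, -129.9]
contact_force: [0.5, 0.2, 0.4]
gripper_width: 0.0004
gripper_force: 0.0
```

View pics/c1.png

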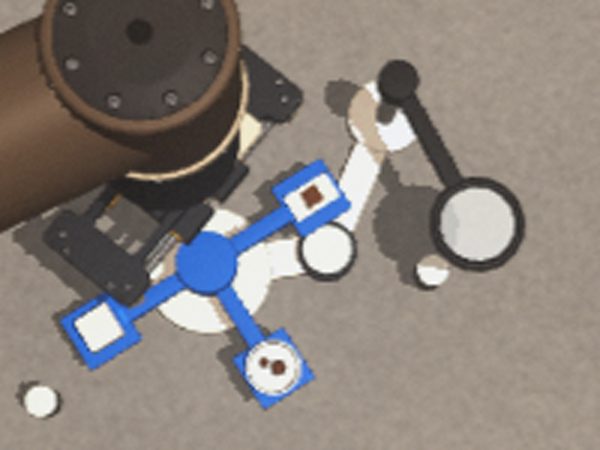

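The wheel has not moved: the dish is still at crop pixel (273,367). The fingertips are thinner than I assumed, so I'll recompute the arc with a smaller offset.

Run:
```python
from geo import *
e=np.array([.5987,.0615])
for th in range(32,105,6):
    a=np.radians(th); u=np.array([np.cos(a),np.sin(a)]); v=np.array([u[1],-u[0]])
    print(th,((hub+.050*u+.011*v-e)*100).round(2))
print(get_state()['tcp_pos'])
```

```text
32 [-0.43 -0.17]
38 [-0.64  0.33]
44 [-0.9  0.8]
50 [-1.2   1.24]
56 [-1.55  1.65]
62 [-1.94  2.02]
68 [-2.36  2.34]
74 [-2.82  2.62]
80 [-3.31  2.85]
86 [-3.81  3.03]
92 [-4.33  3.15]
98 [-4.86  3.22]
104 [-5.4   3.24]
[0.59877865 0.0625176  0.04837475]
```

```bash
python3 -m handwheel '[[1,-0.45,0.05,0,0],[1,-0.64,0.33,0,0],[1,-0.77,0.57,0,3],[1,-0.9,0.8,0,6],[1,-1.05,1.02,0,9],[1,-1.2,1.24,0,12],[1,-1.38,1.45,0,15],[1,-1.55,1.65,0,18]]'
cat > look.py <<'E'
import sys
from geo import *
im,d=imaging.capture("top"); cv2.imwrite("pics/last.png",im[:,:,::-1]); hsv=cv2.cvtColor(im,cv2.COLOR_RGB2HSV)
# dish / box trays: blue arms fitted by best wheel angle on blue mask at arm height
blue=((hsv[...,0]>100)&(hsv[...,0]<130)&(hsv[...,1]>120)&(hsv[...,2]>60)).astype(np.float32)
rr=np.arange(.028,.070,.002); h0=hub
best=[]
for th in np.arange(0,90,.25):
    sc=0
    for k in range(4):
        for off in (-.005,-.0025,0,.0025,.005):
            a=np.radians(th+90*k); u=np.array([np.cos(a),np.sin(a)]); v=np.array([u[1],-u[0]])
            for q in rr:
                c=proj("top",[*(h0+q*u+off*v),.054]); sc+=blue[int(round(c[1])),int(round(c[0]))]
    best.append(sc)
best=np.array(best); k=np.flatnonzero(best>=best.max()*.97); print('arm angle mod 90',k.mean()*.25,best.max(), 'lamp',ang(lamp-hub)%90, get_state()['contact_force'].round(1))
E
python3 look.py
```

```text
time_s: 5.18
tcp_pos: [0.5829, 0.0784, 0.0475]
eef_rot: [-180.0, 0.0, -112.0]
contact_force: [-0.5, 0.1, -0.2]
gripper_width: 0.0006
gripper_force: 0.0Traceback (most recent call last):
  File "look.py", line 14, in <module>
    c=proj("top",[*(h0+q*u+off*v),.054]); sc+=blue[int(round(c[1])),int(round(c[0]))]
  File "h.py", line 10, in proj
    K,R,t=cal(n); q=K@(R@np.array(p)+t); return q[:2]/q[2]
          ~~~^^^
  File "h.py", line 4, in cal
    c=imaging.get_calibration(n); K=np.array([[c['fx'],0,c['cx']],[0,c['fy'],c['cy']],[0,0,1.]])
ValueError: time passes only in moves, steps and waits
```

```bash
sed -i 's/^def cal(n):/import functools\n@functools.lru_cache\ndef cal(n):/' h.py; python3 look.py
```

```text
arm angle mod 90 32.25 241.0 lamp 8.375966261657737 [ 0.3 -0.7 -0.1]
```

```bash
python3 -c "
import cv2;o=cv2.imread('pics/last.png')[160:310,225:425];cv2.imwrite('pics/c2.png',cv2.resize(o,None,fx=3,fy=3))"
```

```text
(no output)
```

View pics/c2.png

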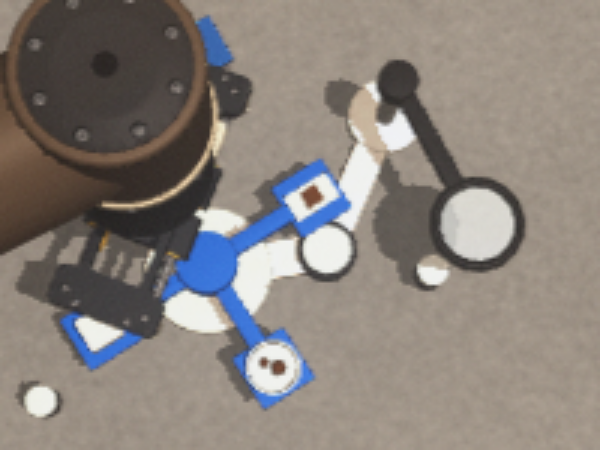

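Run:
```python
from h import *
im,d=imaging.capture("wrist"); cv2.imwrite("pics/w2.png",im[:,:,::-1]);np.save("w2.npy",d); s=get_state(); print(s['tcp_pos'],s['eef_rot'],s['contact_force'],s['time_s']);print(imaging.get_calibration("wrist"))
```

```text
[0.58291774 0.07836047 0.04750516] [-1.79994328e+02  5.95219906e-03 -1.12068912e+02] [ 0.34528281 -0.59430691  1.59040515] 5.325
{'fx': 371.64829954431775, 'fy': 371.64829954431775, 'cx': 313.6216564324961, 'cy': 237.5658632952969, 'hand_eye': array([[-3.88555908e-04, -9.53449890e-01, -3.01551251e-01,
         8.21030988e-02],
       [ 9.99999867e-01, -4.73040565e-04,  2.07144284e-04,
        -1.83320218e-04],
       [-3.40147668e-04, -3.01551130e-01,  9.53449946e-01,
        -1.88483190e-01],
       [ 0.00000000e+00,  0.00000000e+00,  0.00000000e+00,
         1.00000000e+00]])}
```

View pics/w2.png

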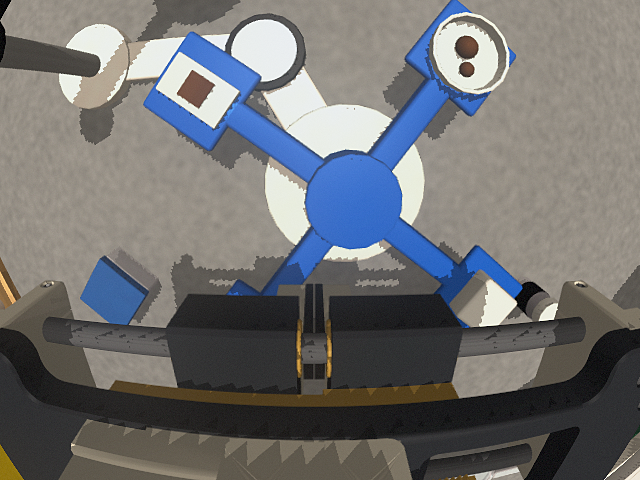

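```bash
cat >> h.py <<'E'
from scipy.spatial.transform import Rotation as Ro
WC=dict(f=371.648,cx=313.62,cy=237.57)
HE=np.array([[-3.88555908e-04,-9.53449890e-01,-3.01551251e-01,8.21030988e-02],[9.99999867e-01,-4.73040565e-04,2.07144284e-04,-1.83320218e-04],[-3.40147668e-04,-3.01551130e-01,9.53449946e-01,-1.88483190e-01],[0,0,0,1]])
def wray(px):
    x,y=px[0]-WC['cx'],px[1]-WC['cy']; r=np.hypot(x,y); t=r/WC['f']
    return np.array([np.sin(t)*x/r,np.sin(t)*y/r,np.cos(t)])
def wdep(px,dep):
    v=wray(px); return HE[:3,:3]@(v/v[2]*dep)+HE[:3,3]
def tool2w(p,s): return np.array(s['tcp_pos'])+Ro.from_euler('xyz',s['eef_rot'],degrees=True).apply(p)
def w_at_z(px,z,s):
    R=Ro.from_euler('xyz',s['eef_rot'],degrees=True); o=tool2w(HE[:3,3],s); d=R.apply(HE[:3,:3]@wray(px)); return o+d*(z-o[2])/d[2]
E
python3 - <<'E'
from h import *
s=get_state(); d=np.load("w2.npy")
for n,px in dict(hub=(353,200),dish=(466,55),slidearm=(270,130),vialarm=(295,265),tip=(308,288),tip2=(318,288),tipup=(308,300),foot=(400,230),table=(560,200)).items():
    print(n,d[px[1],px[0]],wdep(px,d[px[1],px[0]]).round(4),tool2w(wdep(px,d[px[1],px[0]]),s).round(4))
E
```

```text
hub 0.1752429 [ 0.0463  0.0186 -0.016 ] [0.5483 0.0425 0.0635]
dish 0.15365683 [ 0.1195  0.0732 -0.0155] [ 0.4702 -0.0049  0.063 ]
slidearm 0.17311059 [ 0.0793 -0.0211 -0.0078] [ 0.5727 -0.0031  0.0553]
vialarm 0.194028 [ 0.0099 -0.0099 -0.0078] [0.5884 0.0655 0.0553]
tip 0.16589192 [ 0.0105 -0.0027 -0.0371] [0.5815 0.0676 0.0846]
tip2 0.16671126 [ 0.0101  0.0018 -0.0364] [0.5774 0.0697 0.0839]
tipup 0.15709461 [ 0.0093 -0.0026 -0.0467] [0.5818 0.0687 0.0942]
foot 0.1875356 [ 0.0292  0.0443 -0.0085] [0.5309 0.0679 0.056 ]
table 0.23726512 [0.0375 0.1859 0.0462] [0.3965 0.1134 0.0013]
```

The wrist view shows the vial arm at lower left with the tool now on its other side, so the fingers passed over it. The visible finger ends at row 285, and by depth that is about 35 mm behind the stated TCP. I'll check this before moving.

Run:
```python
from h import *
s=get_state(); d=np.load("w2.npy")
for px in [(308,y) for y in (276,280,283,285,287,290,295)]+[(313,y) for y in (280,284,287,295)]+[(240,300),(240,350),(400,300),(450,300)]:
    print(px,d[px[1],px[0]].round(4),wdep(px,d[px[1],px[0]]).round(4))
im,_=imaging.capture("scene"); K=proj("scene",s['tcp_pos']); print('tcp in scene',K, proj("scene",np.array(s['tcp_pos'])+[0,0,.033]))
u,v=K.astype(int); o=im[v-75:v+45,u-80:u+80,::-1]; cv2.imwrite("pics/s2.png",cv2.resize(o,None,fx=5,fy=5,interpolation=cv2.INTER_CUBIC)); print(u-80,v-75)
```

```text
(308, 276) 0.1973 [ 0.0031 -0.0031 -0.0065]
(308, 280) 0.2553 [-0.0228 -0.004   0.0461]
(308, 283) 0.2561 [-0.0251 -0.004   0.0462]
(308, 285) 0.1707 [ 0.0097 -0.0028 -0.0323]
(308, 287) 0.1693 [ 0.0094 -0.0027 -0.0339]
(308, 290) 0.1664 [ 0.0094 -0.0027 -0.037 ]
(308, 295) 0.1608 [ 0.0097 -0.0026 -0.0428]
(313, 280) 0.2566 [-0.0233 -0.0006  0.0473]
(313, 284) 0.2555 [-0.0255 -0.0006  0.0454]
(313, 287) 0.2572 [-0.0283 -0.0006  0.0464]
(313, 295) 0.2592 [-0.0346 -0.0006  0.0465]
(240, 300) 0.0931 [ 0.0388 -0.019  -0.1046]
(240, 350) 0.0796 [ 0.0341 -0.0167 -0.1202]
(400, 300) 0.0941 [ 0.0382  0.0223 -0.1037]
(450, 300) 0.2011 [-0.0126  0.0779 -0.0076]
tcp in scene [347.90131724 254.26221568] [348.17047378 244.97612958]
267 179
```

View pics/s2.png

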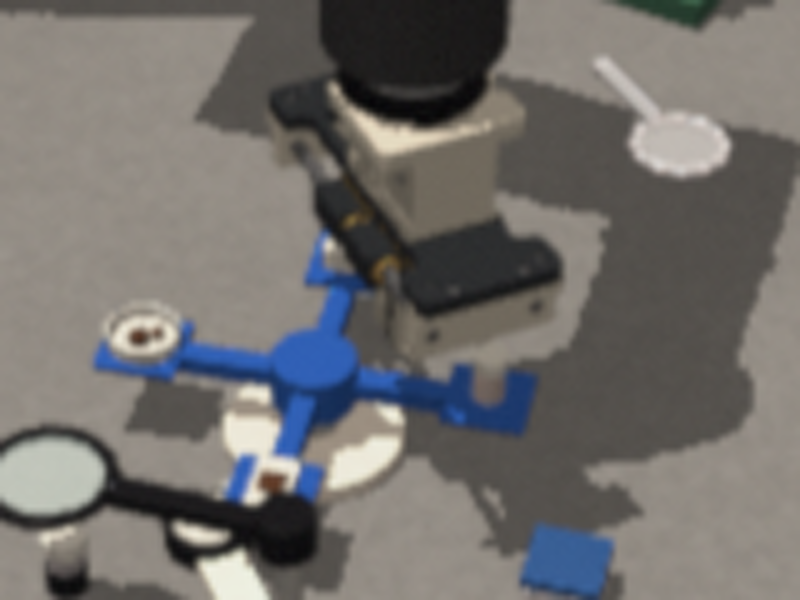

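The scene view confirms it. The visible fingertip is at about crop (398,335), which matches TCP + 33 mm, so the real tips end about 32 mm above the stated TCP. I'll work out the body's height from its near corners at crop (415,365) and (555,310).

Run:
```python
from h import *
s=get_state()
for h in (.055,.066,.08,.1):
    print(h,[((proj("scene",tool2w([a,b,-h],s))-[267,179])*5).round().tolist() for a in(-.039,.039) for b in (-.0965,.0965)])
```

```text
0.055 [[558.0, 392.0], [397.0, 178.0], [418.0, 434.0], [267.0, 212.0]]
0.066 [[559.0, 375.0], [397.0, 162.0], [418.0, 417.0], [267.0, 196.0]]
0.08 [[561.0, 354.0], [398.0, 142.0], [419.0, 396.0], [267.0, 176.0]]
0.1 [[563.0, 324.0], [399.0, 112.0], [420.0, 366.0], [266.0, 146.0]]
```

The body fits h ≈ 0.10, so the whole tool is about 33 mm shorter than stated. To put the tip at 46 mm I need to command a TCP height of about 13 mm. I'll go back over the arm, re-enter lower and check contact.

```bash
python3 -m handwheel '[[1,0.5,-1,0,-10],[1,1,-2,0,-20],[1,1.55,-2.9,0,-30],[1,1.55,-2.9,0,-36],[1,1.55,-2.9,-1.5,-36],[1,1.55,-2.9,-3,-36],[1,1.55,-2.9,-3.4,-36],[1,1.55,-2.9,-3.4,-36]]'
python3 - <<'E'
from geo import *
s=get_state(); p=np.array(s['tcp_pos'][:2]); print(p)
for dth in (0,4,8,12,16,20,24,28,32,36,42,48,54,60,66.6):
    a=np.radians(31.8+dth); u=np.array([np.cos(a),np.sin(a)]); v=np.array([u[1],-u[0]])
    print(dth,((hub+.048*u+.012*v-[.5985,.0493])*100).round(2))
E
```

```text
time_s: 6.38
tcp_pos: [0.598, 0.049, 0.0125]
eef_rot: [180.0, -0.1, -148.0]
contact_force: [0.4, -0.2, -0.5]
gripper_width: 0.0003
gripper_force: 0.2
[0.59795602 0.04903717]
0 [-0.53  0.85]
4 [-0.64  1.17]
8 [-0.78  1.49]
12 [-0.94  1.79]
16 [-1.12  2.09]
20 [-1.33  2.37]
24 [-1.55  2.63]
28 [-1.79  2.88]
32 [-2.04  3.11]
36 [-2.31  3.33]
42 [-2.75  3.61]
48 [-3.21  3.85]
54 [-3.69  4.04]
60 [-4.19  4.17]
66.6 [-4.75  4.26]
```

```bash
python3 -m handwheel '[[1,-0.3,0.5,0,0],[1,-0.53,0.85,0,0],[1,-0.64,1.17,0,4],[1,-0.78,1.49,0,8],[1,-0.94,1.79,0,12],[1,-1.12,2.09,0,16],[1,-1.33,2.37,0,20],[1,-1.55,2.63,0,24]]'; python3 look.py
```

```text
time_s: 7.38
tcp_pos: [0.5832, 0.076, 0.0139]
eef_rot: [-180.0, 0.1, -123.8]
contact_force: [2.3, -1.3, -0.6]
gripper_width: 0.0006
gripper_force: 0.9
arm angle mod 90 74.125 315.0 lamp 8.375966261657737 [ 0.5 -1.  -0.1]
```

```bash
cat > wl.py <<'E'
from geo import *
import sys
def find(q,z):
    s=get_state(); im,d=imaging.capture("wrist"); cv2.imwrite("pics/wl.png",im[:,:,::-1])
    for o in finder.cut_out("wrist",q)[:3]:
        p=w_at_z(o['pixel'],z,s); print(q,round(o['p'],2),np.round(o['pixel']),p.round(4),'r',np.linalg.norm(p[:2]-hub).round(4),'ang',ang(p[:2]-hub).round(1),o['region'].sum())
for q,z in zip(sys.argv[1::2],sys.argv[2::2]): find(q,float(z))
print(get_state()['time_s'])
E
python3 wl.py dish .064 hub .062 lamp .0185
```

```text
dish 0.71 [318. 186.] [0.5494 0.0282 0.064 ] r 0.0148 ang -77.4 45158
hub 0.61 [320. 185.] [0.5483 0.0286 0.062 ] r 0.0142 ang -81.2 45748
lamp 0.85 [286. 159.] [0.5583 0.0144 0.0185] r 0.0308 ang -66.7 74028
7.725
```

```bash
cat > wfit.py <<'E'
from geo import *
s=get_state(); im,d=imaging.capture("wrist"); cv2.imwrite("pics/wl.png",im[:,:,::-1])
R=Ro.from_euler('xyz',s['eef_rot'],degrees=True).as_matrix()
def wproj(P):
    p=(np.atleast_2d(P)-np.array(s['tcp_pos']))@R; c=(p-HE[:3,3])@HE[:3,:3]
    r=np.hypot(c[:,0],c[:,1]); t=np.arctan2(r,c[:,2])*WC['f']
    return np.stack([WC['cx']+t*c[:,0]/r,WC['cy']+t*c[:,1]/r],1).astype(np.float32)
def rect(c,z,half=.13,n=521):
    g=np.linspace(half,-half,n); X,Y=np.meshgrid(c[0]+g,c[1]+g,indexing='ij')  # row: -x, col: -y
    m=wproj(np.stack([X.ravel(),Y.ravel(),np.full(X.size,z)],1)).reshape(n,n,2)
    return cv2.remap(im,m[...,0],m[...,1],cv2.INTER_LINEAR,borderValue=0)
def blue(o):
    h=cv2.cvtColor(o,cv2.COLOR_RGB2HSV); return (h[...,0]>100)&(h[...,0]<130)&(h[...,1]>120)&(h[...,2]>50)
if __name__=="__main__":
    t=rect(hub,.062); b=blue(t)
    yy,xx=np.mgrid[:521,:521]; px=(260-yy)*.0005; py=(260-xx)*.0005
    # hub disc check: all-blue core
    k=np.hypot(px,py); core=cv2.morphologyEx((b&(k<.04)).astype(np.uint8),cv2.MORPH_OPEN,cv2.getStructuringElement(cv2.MORPH_ELLIPSE,(61,61)))
    m=cv2.moments(core); 
    if m['m00']: print('hub',hub+np.array([260-m['m01']/m['m00'],260-m['m10']/m['m00']])*.0005, hub, m['m00'])
    b=blue(rect(hub,.054)); th=np.degrees(np.arctan2(py,px)); sel=b&(k>.03)&(k<.068)
    hist=np.histogram(th[sel],np.arange(-180,181,3))[0]
    big=hist>hist.max()*.3
    n,l,st,ce=cv2.connectedComponentsWithStats(sel.astype(np.uint8))
    for i in range(1,n):
        if st[i,4]>400: 
            y,x=np.nonzero(l==i); vec=np.array([(260-y).mean(),(260-x).mean()])
            # intensity of tray top centre
            a=np.radians(ang(vec)); c=wproj([[*(hub+.095*np.array([np.cos(a),np.sin(a)])),.06]])[0]
            print('arm',ang(vec).round(2),st[i,4],'tray px',c.round())
    cv2.imwrite("pics/rect.png",t[:,:,::-1]); print(s['tcp_pos'].round(4),get_state()['time_s'])
E
python3 wfit.py
```

```text
hub [0.54813085 0.04412749] [0.54612271 0.0426786 ] 6946.0
arm -13.97 2348 tray px [144. 283.]
arm 73.04 648 tray px [394. 389.]
arm -103.16 2057 tray px [257. -11.]
arm 164.0 2370 tray px [549. 149.]
[0.5831 0.0757 0.0136] 7.775
```

View pics/rect.png

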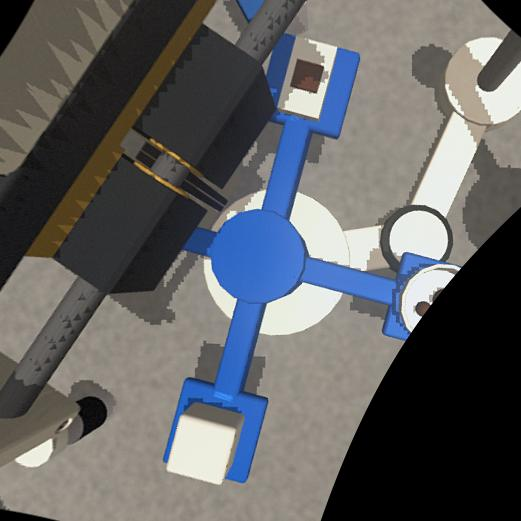

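The rectified view has −x down and −y right. The dish at (430,300) is coming up on the lamp at (415,240). The wheel has turned to about 74.5°, with about 24° still to go. It may have coasted, so from here I'll push slowly.

```bash
python3 -m handwheel '[[1,-0.2,0.05,0,2],[1,-0.4,0.1,0,4],[1,-0.6,0.16,0,6],[1,-0.8,0.21,0,8],[1,-1,0.27,0,10],[1,-1.15,0.31,0,12],[1,-1.3,0.35,0,14],[1,-1.3,0.35,0,16]]'; python3 look.py; python3 wfit.py
```

```text
time_s: 8.78
tcp_pos: [0.5696, 0.0789, 0.0132]
eef_rot: [180.0, -0.0, -107.9]
contact_force: [2.3, 2.3, -0.1]
gripper_width: 0.0007
gripper_force: 1.0
arm angle mod 90 7.0 268.0 lamp 8.375966261657737 [ 1.9  1.7 -0.2]
hub [0.54804966 0.04402562] [0.54612271 0.0426786 ] 6981.0
arm 6.93 2357 tray px [152. 310.]
arm -80.43 2060 tray px [229.  16.]
arm -172.91 2411 tray px [541. 139.]
[0.5696 0.0789 0.0132] 8.875
```

The wheel's arm is now at 97.0° against a target of 98.4°, so the dish is about 2 mm off the lamp centre. I'll back off, rise and move to the outer side of the magnifier bar.

```bash
python3 -m handwheel '[[1,0.4,0,0,0],[1,0.8,0,0,0],[1,1,0.1,0,0],[1,1,0.1,3,0],[1,1,0.1,8,0],[1,1,0.1,14,0],[1,1,0.1,16,0],[1,1,0.1,16,0]]'; python3 -m handwheel '[[1,1.5,-5,0,-9],[1,3,-10,0,-18],[1,4.5,-15,0,-27],[1,6,-20,0,-36],[1,6.7,-23.8,0,-44],[1,6.7,-23.8,0,-44]]'
python3 look.py; python3 wfit.py
cat > topfind.py <<'E'
from geo import *
im=cv2.imread("pics/last.png"); g=cv2.cvtColor(im,cv2.COLOR_BGR2GRAY)
o=im[160:310,225:425]; cv2.imwrite("pics/c3.png",cv2.resize(o,None,fx=4,fy=4,interpolation=cv2.INTER_CUBIC))
E
python3 topfind.py
```

```text
time_s: 9.88
tcp_pos: [0.5809, 0.0804, 0.1754]
eef_rot: [-179.8, 0.1, -108.0]
contact_force: [0.3, 0.3, -0.1]
gripper_width: 0.0002
gripper_force: 0.0
time_s: 10.62
tcp_pos: [0.6461, -0.1606, 0.1708]
eef_rot: [179.9, -0.2, -152.3]
contact_force: [-0.5, 0.8, 0.4]
gripper_width: 0.0004
gripper_force: 0.0
arm angle mod 90 44.875 0.0 lamp 8.375966261657737 [-0.7  0.8 -0.5]
hub [0.54897897 0.03582297] [0.54612271 0.0426786 ] 10435.0
arm 3.63 3320 tray px [498. 313.]
arm -79.51 2303 tray px [468. 200.]
arm 93.72 2270 tray px [598. 266.]
arm -169.48 3335 tray px [578. 141.]
[ 0.646  -0.1593  0.1711] 10.725
```

Run:
```python
from geo import *
s=get_state(); print(s['tcp_pos'],s['eef_rot'],s['time_s'])
for dth in (0,4,8,12,16,20,24,28,32,36,40,44,48,50,52):
    a=np.radians(ang(lens-post)-dth); u=np.array([np.cos(a),np.sin(a)]); w=np.array([-u[1],u[0]])
    print(dth,((post+.048*u+.028*w-(post+.048*np.array([-.882,-.471])+.042*np.array([.471,-.882])))*100).round(2))
```

```text
[ 0.64613467 -0.15836798  0.17157281] [ 1.79911598e+02 -1.32014553e-01 -1.52038063e+02] 10.725
0 [-0.66  1.24]
4 [-0.99  1.45]
8 [-1.29  1.69]
12 [-1.58  1.95]
16 [-1.85  2.22]
20 [-2.1   2.52]
24 [-2.33  2.83]
28 [-2.54  3.16]
32 [-2.73  3.5 ]
36 [-2.88  3.85]
40 [-3.02  4.22]
44 [-3.13  4.59]
48 [-3.21  4.97]
50 [-3.24  5.16]
52 [-3.27  5.35]
```

View pics/c3.png

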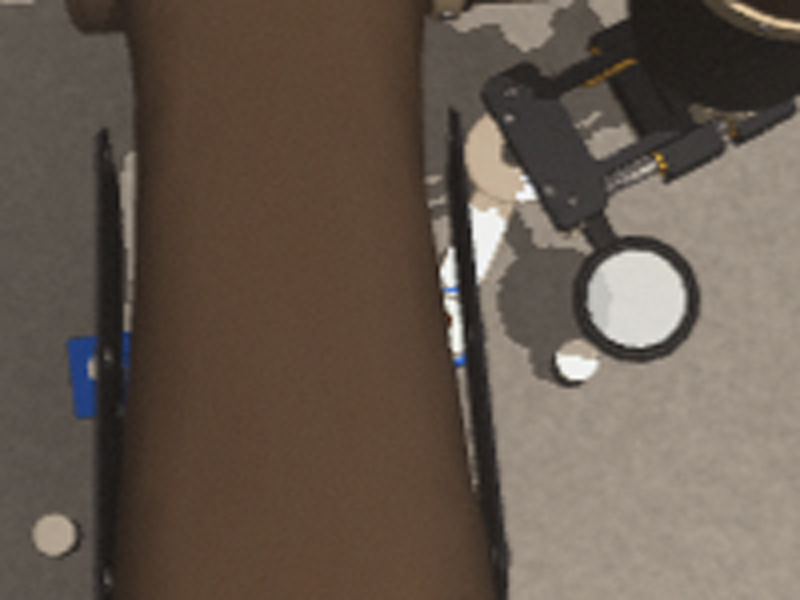

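The arm hides the wheel in this view. The lens is still at (636,298) and the gripper is on the outer side of the bar. I'll go down to tip height 107 mm and push slowly.

```bash
python3 -m handwheel '[[1,0,0,-4,0],[1,0,0,-8,0],[1,0,0,-9.7,0],[1,0,0,-9.7,0]]'; python3 -m handwheel '[[1,-0.2,0.4,0,0],[1,-0.4,0.8,0,0],[1,-0.66,1.24,0,0],[1,-0.83,1.35,0,-2],[1,-0.99,1.45,0,-4],[1,-1.14,1.57,0,-6],[1,-1.29,1.69,0,-8],[1,-1.44,1.82,0,-10]]'
cat > wlens.py <<'E'
import wfit; from wfit import *
for z in (.12,):
    best=None; T=rect(post,z,.17,681); g=cv2.medianBlur(cv2.cvtColor(T,cv2.COLOR_RGB2GRAY),5)
    # dark rim (r 30-35 mm) on circle at 119 mm from post
    gx=lambda p:(340-(p[0]-post[0])/.0005,340-(p[1]-post[1])/.0005)
    t=np.radians(np.arange(0,360,6)); res=[]
    for th in np.arange(-160,-220,-.5):
        for rad in (.117,.119,.121):
            c=post+rad*np.array([np.cos(np.radians(th)),np.sin(np.radians(th))]); 
            P=lambda r:np.array([g[np.clip(int(a),0,680),np.clip(int(b),0,680)] for a,b in (gx(c+r*np.array([np.cos(q),np.sin(q)])) for q in t)],float)
            res.append((np.mean(P(.0325)<60)-np.mean(P(.027)<60)-np.mean(P(.039)<60),th,rad))
    res.sort(reverse=True); print(res[:4])
    th=np.radians(res[0][1]); print('lens at',post+.119*np.array([np.cos(th),np.sin(th)]),'target ang',ang(lamp-post)-360)
print(get_state()['contact_force'].round(1),get_state()['time_s'])
E
sed -i 's/-160,-220/-145,-220/' wlens.py; python3 wlens.py
```

```text
time_s: 11.22
tcp_pos: [0.6463, -0.1573, 0.0754]
eef_rot: [179.9, -0.1, -151.9]
contact_force: [0.8, 0.2, 0.9]
gripper_width: 0.0004
gripper_force: 0.0
time_s: 12.22
tcp_pos: [0.6328, -0.1399, 0.0765]
eef_rot: [-180.0, 0.0, -162.1]
contact_force: [1.0, -0.9, 1.1]
gripper_width: 0.0004
gripper_force: 0.8
[(np.float64(0.11666666666666668), np.float64(-217.0), 0.119), (np.float64(0.09999999999999999), np.float64(-216.5), 0.119), (np.float64(0.08333333333333333), np.float64(-217.5), 0.121), (np.float64(0.05000000000000002), np.float64(-216.0), 0.117)]
lens at [ 0.57397466 -0.02798763] target ang -203.91444215101413
[1.2 0.3 1.3] 12.275
```

```bash
cat > tlens.py <<'E'
from geo import *
import sys
cam=sys.argv[1] if len(sys.argv)>1 else "top"
im,d=imaging.capture(cam); cv2.imwrite(f"pics/last_{cam}.png",im[:,:,::-1]); K,R,t=cal(cam)
g=cv2.cvtColor(im,cv2.COLOR_RGB2GRAY).astype(np.float32)
q=np.radians(np.arange(0,360,4)); C=np.stack([np.cos(q),np.sin(q)],1)
pc=post if cam=="top" else post; res=[]
for th in np.arange(-145,-240,-.5):
    a=np.radians(th); c=post+.119*np.array([np.cos(a),np.sin(a)])
    for ox in (-.004,-.002,0,.002,.004):
      for oy in (-.004,-.002,0,.002,.004):
        def P(r):
            p=np.c_[c+[ox,oy]+r*C,np.full(len(q),.12)]; uv=(p@R.T+t)@K.T; uv=(uv[:,:2]/uv[:,2:]).astype(np.float32)
            return cv2.remap(g,uv[:,0].reshape(-1,1),uv[:,1].reshape(-1,1),cv2.INTER_LINEAR).ravel()
        res.append((np.clip(P(.025)-P(.0325),-30,90).mean()+.5*np.clip(P(.0405)-P(.0325),-30,90).mean(),th,ox,oy))
res.sort(reverse=True); print(np.round(res[:4],3).tolist(),'target',ang(lamp-post)-360); s=get_state(); print(s['contact_force'].round(1),s['time_s'])
E
python3 tlens.py; python3 tlens.py scene
```

```text
[[125.623, -159.5, 0.002, -0.002], [125.493, -157.5, 0.0, 0.002], [125.383, -156.5, 0.0, 0.004], [125.293, -160.5, 0.002, -0.004]] target -203.91444215101413
[ 1.4 -0.6  1.5] 12.325
[[32.289, -196.0, -0.004, 0.004], [31.972, -195.5, -0.004, 0.004], [31.586, -196.5, -0.004, 0.004], [31.493, -196.5, -0.004, 0.002]] target -203.91444215101413
[ 0.1 -0.6  1. ] 12.375
```

```bash
python3 -m handwheel '[[1,-0.21,0.2,0,-3],[1,-0.41,0.4,0,-6],[1,-0.6,0.62,0,-9],[1,-0.78,0.85,0,-12],[1,-0.95,1.09,0,-15],[1,-1.1,1.34,0,-18],[1,-1.24,1.6,0,-21],[1,-1.37,1.86,0,-24]]'; python3 tlens.py
```

```text
time_s: 13.38
tcp_pos: [0.619, -0.1212, 0.0764]
eef_rot: [-180.0, 0.0, 173.9]
contact_force: [1.3, -1.8, -0.2]
gripper_width: 0.0003
gripper_force: 0.7
[[125.254, -180.0, 0.002, 0.004], [125.254, -181.0, 0.002, 0.002], [125.091, -182.0, 0.002, 0.0], [124.771, -183.0, 0.002, -0.002]] target -203.91444215101413
[-0.3 -0.5  0. ] 13.425
```

```bash
python3 -m handwheel '[[1,-0.11,0.26,0,-3],[1,-0.21,0.54,0,-6],[1,-0.29,0.82,0,-9],[1,-0.36,1.1,0,-12],[1,-0.41,1.35,0,-15],[1,-0.44,1.5,0,-17],[1,-0.45,1.58,0,-17],[1,-0.45,1.58,0,-17]]'; python3 tlens.py; python3 wlens.py
```

```text
time_s: 14.42
tcp_pos: [0.6143, -0.1054, 0.0763]
eef_rot: [-180.0, -0.0, 157.0]
contact_force: [0.1, -1.0, -0.3]
gripper_width: 0.0004
gripper_force: 0.5
[[117.483, -197.5, 0.002, 0.002], [117.468, -200.0, 0.0, -0.002], [117.419, -196.5, 0.002, 0.004], [117.355, -200.5, 0.0, -0.004]] target -203.91444215101413
[ 0.7 -0.9  0.3] 14.475
[(np.float64(0.05), np.float64(-219.5), 0.119), (np.float64(0.03333333333333333), np.float64(-218.0), 0.121), (np.float64(0.03333333333333333), np.float64(-218.5), 0.117), (np.float64(0.03333333333333333), np.float64(-219.0), 0.121)]
lens at [ 0.57718896 -0.02391031] target ang -203.91444215101413
[ 0.4 -1.4  0.8] 14.525
```

```bash
python3 -m handwheel '[[1,-0.02,0.15,0,-1],[1,-0.04,0.3,0,-3],[1,-0.05,0.44,0,-4],[1,-0.05,0.44,0,-4]]'; python3 tlens.py
```

```text
time_s: 15.02
tcp_pos: [0.6138, -0.1008, 0.0763]
eef_rot: [180.0, -0.0, 153.0]
contact_force: [0.3, -0.2, 0.6]
gripper_width: 0.0007
gripper_force: 0.3
[[118.03, -202.0, 0.002, 0.002], [117.893, -204.0, 0.0, -0.002], [117.721, -201.0, 0.002, 0.004], [117.717, -204.5, 0.0, -0.002]] target -203.91444215101413
[ 0.4 -0.6  0.7] 15.075
```

The lens is at about −203° against a target of −203.3°. I'll back off, rise and swing clear to check.

```bash
python3 -m handwheel '[[1,-0.2,-0.5,0,0],[1,-0.4,-1,0,0],[1,-0.6,-1.5,0,0],[1,-0.6,-1.5,4,0],[1,-0.6,-1.5,10,0],[1,-0.6,-6,12,0],[1,-1.5,-12,12,0],[1,-3,-18,12,0]]'; python3 -m handwheel '[[1,-2,-5,0,0],[1,-4,-10,0,0],[1,-6,-15,0,0],[1,-8,-20,0,0],[1,-8,-20,0,0]]'; python3 tlens.py; python3 look.py
python3 - <<'E'
from geo import *
im=cv2.imread("pics/last.png"); o=im[160:310,225:425]; cv2.imwrite("pics/c4.png",cv2.resize(o,None,fx=4,fy=4,interpolation=cv2.INTER_CUBIC))
E
```

```text
time_s: 16.08
tcp_pos: [0.5838, -0.2826, 0.1968]
eef_rot: [180.0, 0.1, 153.0]
contact_force: [1.2, 0.7, -0.7]
gripper_width: 0.0004
gripper_force: 0.0
time_s: 16.7
tcp_pos: [0.5014, -0.4843, 0.1956]
eef_rot: [-180.0, -0.1, 152.7]
contact_force: [-1.1, 1.0, -1.0]
gripper_width: 0.0007
gripper_force: 0.0
[[113.558, -202.0, 0.002, 0.002], [113.354, -205.0, 0.0, -0.004], [113.316, -203.0, 0.002, 0.0], [113.208, -204.0, 0.0, -0.002]] target -203.91444215101413
[ 0.5  0.1 -0.2] 16.75
arm angle mod 90 7.125 406.0 lamp 8.375966261657737 [0.4 0.3 0.2]
```

The dish is 1.3° (about 2 mm) off the lamp and the lens is within about 2 mm of the dish. The arm touches nothing, so I'm handing in.

```bash
python3 -c "
from plant import r
print(r.close_job())"
```

```text
the job is handed in; nothing more can be done
None
```

I handed the job in at about 17 s; the last top view put the dish about 2 mm from the lamp centre and the lens about 2 mm from the dish, with the arm clear, but no pass/fail result came back and I did not re-measure the loose items.

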